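Run the tool handles out of the hopper

TASK

Set the aluminium pan squarely on its mat under the hopper's chute, with its wooden lug pointing away from the hopper. Then pull the hopper's slide gate out so that all three wooden handles run down into the pan, and push the gate fully shut again. Leave the other things on the bench where they are.

Things in the scene. Friction and masses are not known exactly. Their poses are not given: they have to be found in the camera images.
- hopper: Green steel gravity hopper fixed to the bench, foot 150 mm (x) by 130 mm (y), 335 mm high; flared mouth above 300 mm, 180 mm (x) by 100 mm (y). Origin: centre of its underside, z up. Its clear-ended magazine holds three wooden handles lying along x, one above another. The chute runs to its +y; the gate is pulled out to its -y. Two legs ending 50 mm out in +y are a stop for the pan.
- pan_place (a point): Centre, at bench level, of the black mat with yellow edges that marks the pan's place under the chute: 150 mm from the hopper's origin along the hopper's +y. Axes as the hopper's. The mat is 190 mm (x) by 200 mm (y), flush with the bench: the pan slides over it freely.
- chute_lip (a point): Middle of the end of the chute, upper face: 95 mm from the hopper's origin along its +y, 51 mm up (underside 47 mm up). The steel chute is 126 mm wide and slopes down 33 degrees towards it. Axes as the hopper's.
- gate (a joint): Slide gate under the magazine, in m: 0 fully shut, 0.06 fully out (toward the hopper's -y). It may start a few mm ajar. Nothing drops before about 0.035; the handles run out by themselves within about 2 s once it is beyond 0.045. It stays where it is left; moving it takes 3 to 8 N.
- gate_grip (a point): Grip point on the gate's upright red paddle, moving with the gate. The paddle is 16 mm thick (hopper y), 60 mm wide (hopper x), from 181 to 231 mm above the bench; the point is on its middle, 212 mm up, and when shut 118 mm from the hopper's origin along its -y. Axes as the hopper's. Free from above.
- pan: Loose aluminium pan, 170 mm (x) by 180 mm (y) outside, 4 mm walls and floor; walls 44 mm high, the +y wall 77 mm, about 0.5 kg. Origin: centre of its underside, z up. A dark wooden lug sticks out of its +y wall. In place, its axes agree with the hopper's: lug away from the hopper, plain wall in under the chute lip. It slides easily on the bench.
- pan_grip (a point): Grip point on the pan's lug, 132 mm from the pan's origin along its +y and 32 mm above the bench. The lug is 24 mm wide (pan x), 28 mm high (from 16 to 44 mm above the bench) and reaches 68 mm out from the wall. Axes as the pan's.
- handle0: Turned pale-wood tool handle with a brass band, 110 mm long, 36 mm diameter, about 85 g, loose in the hopper's magazine (place 1 from the bottom). Origin: its centre; x along its length. It rolls.
- handle1: Turned pale-wood tool handle with a brass band, 110 mm long, 36 mm diameter, about 85 g, loose in the hopper's magazine (place 2 from the bottom). Origin: its centre; x along its length. It rolls.
- handle2: Turned pale-wood tool handle with a brass band, 110 mm long, 36 mm diameter, about 85 g, loose in the hopper's magazine (place 3 from the bottom). Origin: its centre; x along its length. It rolls.
- tankard: Bystander, loose: a pewter tankard, 72 mm across with a handle to its +y side, 85 mm high. Leave it where it is.
- wrench: Bystander, loose: a wrench, 180 mm long along x. Leave it where it is.
- bowl: Bystander, loose: a pewter bowl, 110 mm across, 45 mm high. Leave it where it is.
- form: Bystander, loose: a turned wooden spinning form, 90 mm across, 85 mm high. Leave it where it is.
- abrasive: Bystander, loose: a green abrasive block, 60 x 150 x 35 mm. Leave it where it is.
- mallet: Bystander, loose: a hammer, 240 mm long along x. Leave it where it is.
- polish: Bystander, loose: a white jar, 70 mm across, 100 mm high. Leave it where it is.
Not all that is in view belongs to the job. What is shaped like the handle2 but green, orange or pink is not meant.

How it is judged:
On the way, in this order (a step that is already met when the one before it is completed fails the run):
1. the pan sits on its mat under the chute, lug away from the hopper (centre within 25 mm, square within 0.2 rad) (horizontal distance between pan and pan_place below 0.025 m and angle between the y axis of pan and the y axis of pan_place, either way round below 0.2 rad and y of pan_grip in the frame of hopper above 0.2 m and height (world z) of pan below 0.008 m), for 0.2 s.
2. the gate is pulled out by more than 30 mm (value of joint gate above 0.03 m).
3. all three handles have come into the pan (x of handle0 in the frame of pan between -0.085 and 0.085 m and y of handle0 in the frame of pan between -0.09 and 0.09 m and z of handle0 in the frame of pan between 0.005 and 0.066 m and x of handle1 in the frame of pan between -0.085 and 0.085 m and y of handle1 in the frame of pan between -0.09 and 0.09 m and z of handle1 in the frame of pan between 0.005 and 0.066 m and x of handle2 in the frame of pan between -0.085 and 0.085 m and y of handle2 in the frame of pan between -0.09 and 0.09 m and z of handle2 in the frame of pan between 0.005 and 0.066 m), for 0.2 s.
At the end, for the whole second after the job is handed in: The gate is shut to within 4 mm, the pan stands flat on the bench within 40 mm of its place under the chute, and all three handles lie at rest inside it (all of step 3 and value of joint gate below 0.004 m and horizontal distance between pan and pan_place below 0.04 m and height (world z) of pan below 0.008 m and angle between pan's own z axis and vertical below 0.05 rad and linear speed of pan below 0.02 m/s and linear speed of each of handle0, handle1, handle2 below 0.03 m/s); the robot touches nothing.
It fails at once if one of the other things on the bench is pushed more than 30 mm from its place (distance of any of tankard, wrench, bowl, form, abrasive, mallet, polish from where it was at the start of the episode above 0.03 m).
It also fails if it takes over 53 s, if anything falls off the work surface, if the arm or the gripper's body presses on something with over 40 N, if the wrist force passes 120 N, or if a joint passes its speed limit or range.

ROBOT

A 7-joint arm with a two-finger parallel gripper is mounted at the origin on the work surface. World frame = base frame: x ahead of the robot, y to its left, z up, the work surface at z = 0. Lengths are in m, angles in rad, forces in N, time in s.
With the tool pointing down it reaches from about 0.425 to 0.925 m from the base axis. Payload 6.8 kg.
Tool frame: the origin (TCP) lies on the centre line of the jaws, within the pads' length; the fingertips stand ahead of it and the grasp point (between the pads) lies 11 mm behind it (r.tcp_to_tips is the z of the fingertips in the tool frame, in m); z points along the fingers, y is the line along which they close (so a half turn about z gives the same grasp; the last joint's range is limited). The gripper opens to 85 mm and grips with 20 to 120 N. Pads are 22 mm wide; open, the fingers measure 114 mm over their backs; the gripper's body (76 mm by 85 mm) begins 54 mm behind the grasp point. The pads swing forward as they close: fully open they stand 13 mm farther back than shut.
Start: joints at [-1.21, 0.477, 0.022, 1.555, -0.011, 1.109, -0.083], TCP at [0.305, 0.602, 0.239] pointing down, gripper open.
Joint ranges: [-2.96, 2.96], [-0.34, 2.1], [-1.41, 1.46], [0.24, 2.44], [-1.37, 4.51], [0.17, 1.92], [-2.96, 2.96]. Speed limits (rad/s): [2.39, 2.39, 3.14, 3.14, 3.14, 3.14, 3.14].

INTERFACE

Orientations are given as a rotation vector (axis times angle).
In Python, from bench import r, optics gives the robot as it stands.
- The arm moves only by the shell command python3 -m creep 'ROWS' [FORCE]. ROWS is a JSON object whose one key "rows" holds a list of rows, each a list of 7 numbers: the shift along the tool's x, y, z in units of 25 mm (1.0 is 25 mm), then the turn, a rotation vector about the tool's x, y, z in units of 8 degrees (1.0 is 8 degrees), then the finger opening in mm, from 0 to 85.4. A call has 1 to 10 rows; each row is the pose to reach, as a shift and turn from the pose commanded when the call began, along the tool's axes at that moment; what a row does not reach only later rows make up. A row lasts 1/8 s, in which the tool goes at most 62.5 mm and 10.7 degrees, less where a joint would pass 70% of its speed; a pose out of reach is approached as far as the arm can. A call with a gripper value outside its range is refused whole. The fingers move at their own pace and stop on an object; FORCE is the grip in N (left out, the last holds). Time passes only in rows, so rows that repeat a pose let the fingers close. It gives the time, the measured TCP pose, the force, the opening and the grip force at its end, in the units of the state.
- r.get_obs(): the state, without advancing time (a new reading comes with each control period).
- optics.grab_frame(name): name is "scene" or "side" or "wrist"; returns a dict with "color" (480x640x3 uint8, blue, green, red), "K" (3x3 intrinsics, pixels), "R" (3x3) and "t" (3): a world point X has camera coordinates R X + t. Camera axes: x right, y down, z forward; pixel columns grow to the right and rows downward; lengths in m; the calibration is good to about 2 mm. The wrist camera is an equidistant fisheye: a pixel r from the principal point sees the ray r / f radians off the axis. A picture is of the moment at which its call begins. There is no depth.
- r.hand_in(): hands the job in; it is judged then, once.
The state is a dict: "clock": time; "joints": joint angles; "qvel": joint speeds; "tau": joint torques, N m; "tcp_pos": TCP position; "orientation": TCP orientation; "contact_force": force on the tool from outside, world axes, zero at the start; "moment": the same for the moment, N m; "grip_width": finger opening in m; "gripper_force": force on a finger pad.
Only numpy, scipy, OpenCV 4.12 (cv2) and the standard library are available. Lean on these libraries where they do the work, as an engineer would, in place of code of your own. Each camera call takes 0.05 s, during which the arm holds its last target. There are 200 camera calls.

## Working session

There is one attempt and no reset: what is moved stays moved. The work goes in short steps, Python scripts to look and compute and a shell command to move; the robot and the scene stay as the last step left them, time stands still between calls to the robot, and variables do not carry over. Pictures are saved under pics/ and viewed, at most 13 in all, crops included, and the job is handed in when it is done.

```bash
mkdir -p pics; ls; python3 - <<'E'
from bench import r, optics
import cv2, numpy as np
ims=[]
for n in ("scene","side","wrist"):
    f=optics.grab_frame(n); cv2.imwrite(f"pics/{n}0.png",f["color"]); np.savez(f"{n}0.npz",**f)
    print(n,f["K"].tolist(),f["R"].round(3).tolist(),f["t"].round(3).tolist())
o=r.get_obs(); print(o["clock"],o["tcp_pos"],o["orientation"],r.tcp_to_tips)
E
```

```text
pics
scene [[504.82234817509124, 0.0, 312.3748560428548], [0.0, 504.82234817509124, 246.0321620490611], [0.0, 0.0, 1.0]] [[-0.705, 0.709, -0.007], [0.594, 0.586, -0.552], [-0.387, -0.393, -0.834]] [0.448, -0.196, 1.501]
side [[499.57608288497715, 0.0, 315.09813075916196], [0.0, 499.57608288497715, 235.02352263020688], [0.0, 0.0, 1.0]] [[0.036, -0.999, -0.001], [-0.821, -0.029, -0.57], [0.57, 0.021, -0.822]] [-0.114, 0.559, 0.948]
wrist [[371.64829954431775, 0.0, 316.39691710789873], [0.0, 371.64829954431775, 244.3306724320018], [0.0, 0.0, 1.0]] [[0.451, 0.892, -0.002], [0.854, -0.431, 0.29], [0.258, -0.133, -0.957]] [-0.674, -0.039, 0.38]
0.15 [0.3048201  0.60178393 0.23856866] [-7.29631325e-01 -3.05547792e+00  2.11821907e-03] 0.008
```

View pics/scene0.png

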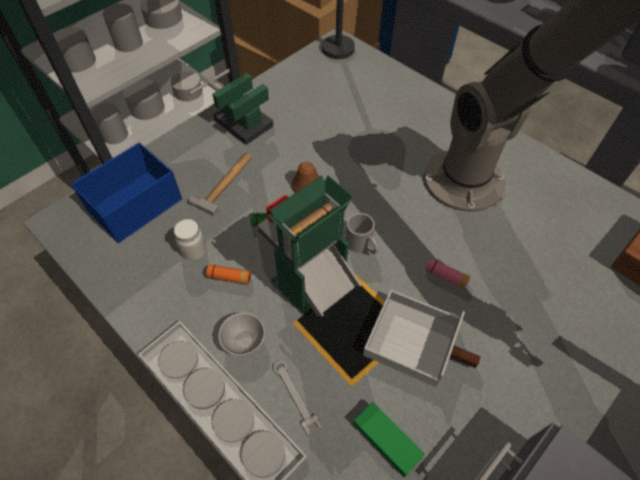

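View pics/side0.png

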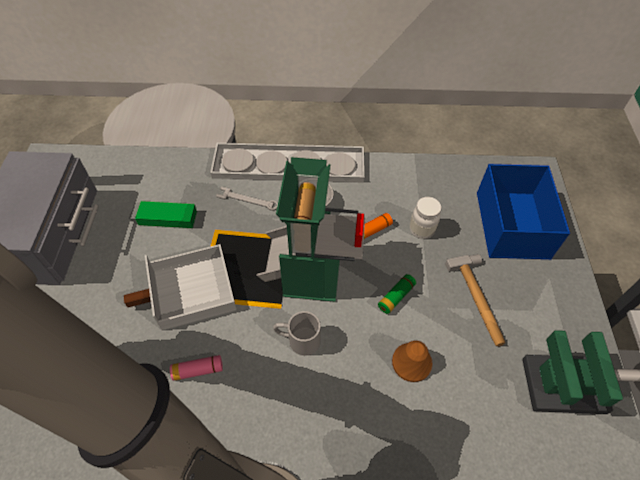

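The scene view shows the hopper at about (310,240), its mat at (345,330) and the pan at (415,335) with its lug at (465,355). The side view shows the pan at (190,285), the lug at (137,297), the mat at (245,268) and the red paddle at (360,230). I'll enlarge both for precise corners.

```bash
cat > h.py <<'E'
import numpy as np, cv2
def load(n): return dict(np.load(n+".npz"))
def ray(f,p):
    d=np.linalg.inv(f["K"])@[p[0],p[1],1]; return -f["R"].T@f["t"], f["R"].T@d
def plane(f,p,z):
    c,d=ray(f,p); return c+d*(z-c[2])/d[2]
def proj(f,X):
    q=f["K"]@(f["R"]@np.array(X)+f["t"]); return q[:2]/q[2]
def yaw(a): return np.degrees(np.arctan2(a[1],a[0]))
E
python3 - <<'E'
from h import *
a=load("scene0")["color"][270:400,290:490]; b=load("side0")["color"][145:345,115:375]
a=cv2.resize(a,(800,520),interpolation=cv2.INTER_CUBIC)[:,:]; b=cv2.resize(b,(780,600),interpolation=cv2.INTER_CUBIC)
cv2.imwrite("pics/a.png",a); cv2.imwrite("pics/b.png",b)
E
```

```text
(no output)
```

View pics/a.png

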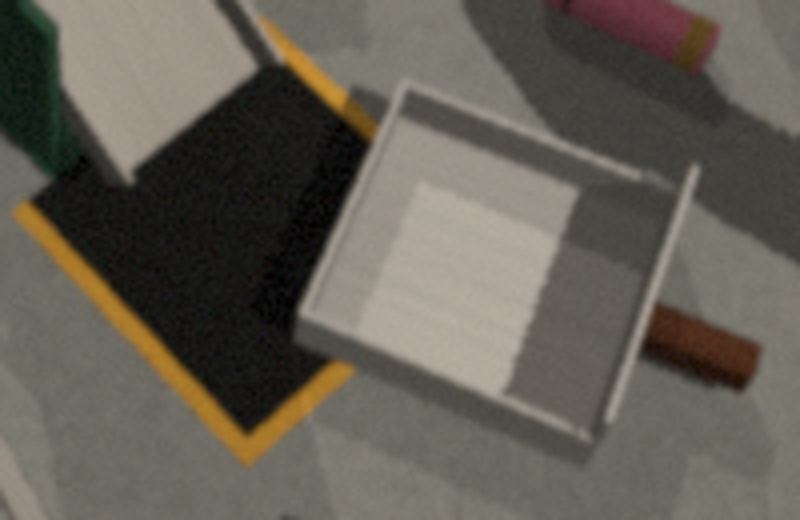

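View pics/b.png

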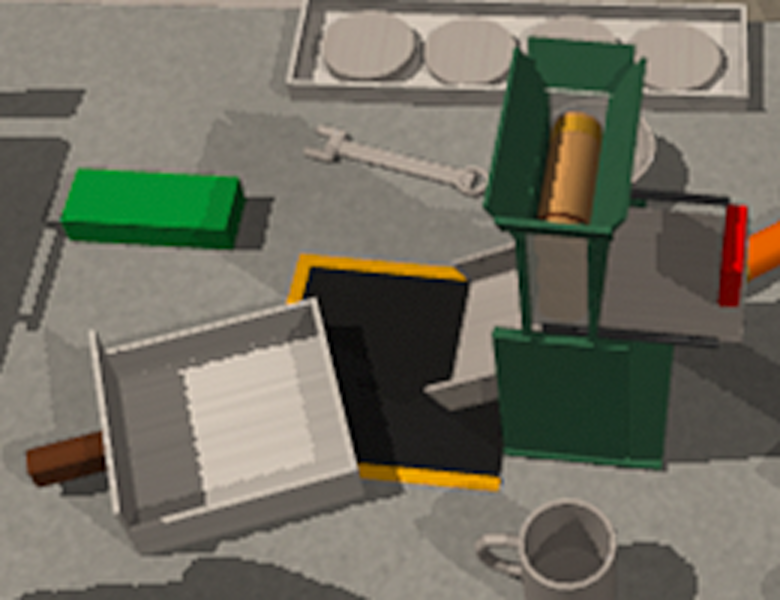

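```bash
python3 - <<'E'
from h import *
S,D=load("scene0"),load("side0")
A=lambda u,v,z: plane(S,(290+(u+.5)/4-.5,270+(v+.5)/4-.5),z).round(4)
B=lambda u,v,z: plane(D,(115+(u+.5)/3-.5,145+(v+.5)/3-.5),z).round(4)
print("mat A near-left,far", A(13,210,0),A(248,465,0)); print("mat B far, near-right",B(300,254,0),B(498,489,0), "edge",B(465,268,0),B(360,478,0))
m=[A(248,465,0),B(300,254,0)]; e=A(248,465,0)-A(13,210,0); print("yaw edge A (hopper y)",yaw(e), np.linalg.norm(e),"B",yaw(B(300,254,0)-B(465,268,0)),yaw(B(360,478,0)-B(498,489,0)))
for n,F,c in (("A",A,[(404,82),(303,318),(695,165),(610,420)]),("B",B,[(357,470),(318,300),(117,515),(93,332)])):
    p=[F(*c[0],.044),F(*c[1],.044),F(*c[2],.077),F(*c[3],.077)]
    print(n,p,"widths",[np.linalg.norm(p[0]-p[1]).round(3),np.linalg.norm(p[2]-p[3]).round(3)],"yaws x",yaw(p[1]-p[0]),yaw(p[3]-p[2]),"y",yaw((p[2]+p[3]-p[0]-p[1])[:2]),"c",sum(p)/4, "len",np.linalg.norm((p[2]+p[3]-p[0]-p[1])[:2]/2))
for n,F,c in (("A",A,(755,350)),("B",B,(27,455))): print("lug end top",F(*c,.044))
p=[B(530,38,.335),B(632,43,.335),B(608,233,.335),B(487,222,.335)]; print("mouth",p,sum(p)/4,yaw(p[0]-p[3]),yaw(p[1]-p[2]))
for n,f,z in (("S",S,.2),("D",D,.206)):
    h=cv2.cvtColor(f["color"],cv2.COLOR_BGR2HSV); mk=cv2.inRange(h,(0,200,90),(4,255,255))|cv2.inRange(h,(176,200,90),(180,255,255))
    k,_,st,ce=cv2.connectedComponentsWithStats(mk)
    for i in range(1,k):
        if st[i,4]>20: print(n,st[i],ce[i],plane(f,ce[i],z))
E
```

```text
mat A near-left,far [ 0.6754 -0.0275  0.    ] [0.6913 0.1838 0.    ]
mat B far, near-right [0.6929 0.1811 0.    ] [ 0.4662 -0.0141  0.    ] edge [0.6828 0.0316 0.    ] [0.4721 0.0988 0.    ]
yaw edge A (hopper y) 85.69669074396835 0.21189738082383178 B 86.13505438132036 87.00852194328156
A [array([0.4585, 0.0982, 0.044 ]), array([0.6179, 0.1562, 0.044 ]), array([0.3981, 0.263 , 0.077 ]), array([0.5565, 0.3203, 0.077 ])] widths [np.float64(0.17), np.float64(0.168)] yaws x 19.99464994463351 19.887206797905204 y 110.32086730788274 c [0.50775  0.209425 0.0605  ] len 0.1753642281082433
B [array([0.457 , 0.0933, 0.044 ]), array([0.6151, 0.1468, 0.044 ]), array([0.3967, 0.2606, 0.077 ]), array([0.5562, 0.3154, 0.077 ])] widths [np.float64(0.167), np.float64(0.169)] yaws x 18.69548107583528 18.961371886229895 y 109.53812104075887 c [0.50625  0.204025 0.0605  ] len 0.17821156668409605
lug end top [0.4512 0.352  0.044 ]
lug end top [0.4609 0.3551 0.044 ]
mouth [array([ 0.6465, -0.0421,  0.335 ]), array([ 0.6443, -0.1129,  0.335 ]), array([ 0.4808, -0.1017,  0.335 ]), array([ 0.4868, -0.0248,  0.335 ])] [ 0.5646   -0.070375  0.335   ] -6.182634657799205 -3.918726667340628
D [355 214   9  33 210] [358.98571429 229.65714286] [ 0.55858829 -0.19073762  0.206     ]
```

```bash
cat >> h.py <<'E'
def state():
    from bench import r
    from scipy.spatial.transform import Rotation as R
    o=r.get_obs(); M=R.from_rotvec(o["orientation"]).as_matrix()
    return o,M
def goto(p,ydeg):
    "shift (units) and z-turn (units) to TCP p with tool y at world angle ydeg (mod 180)"
    o,M=state(); d=M.T@(np.array(p)-o["tcp_pos"])/.025
    dy=(ydeg-yaw(M[:,1])+90)%180-90
    print("t",o["clock"],"tcp",o["tcp_pos"].round(4),"yaw y",yaw(M[:,1]).round(2),"tz",M[:,2].round(4),"w",o["grip_width"],"F",o["contact_force"].round(1),"| shift",d.round(2),"turn",(-dy/8).round(2))
E
python3 -m creep '{"rows":[[-1.5,-1,0.8,0,0,0.8,85],[-3.5,-2.3,1.8,0,0,1.8,85],[-5.6,-3.7,2.8,0,0,2.9,85],[-7.7,-5,3.6,0,0,4,85],[-9.4,-6.1,4.2,0,0,5,85],[-10.5,-6.8,4.6,0,0,5.4,85],[-10.5,-6.8,4.6,0,0,5.4,85],[-10.5,-6.8,4.6,0,0,5.4,85]]}'
python3 - <<'E'
from h import *
S,D=load("scene0"),load("side0")
A=lambda u,v,z=0: plane(S,(290+(u+.5)/4-.5,270+(v+.5)/4-.5),z).round(4)
B=lambda u,v,z=0: plane(D,(115+(u+.5)/3-.5,145+(v+.5)/3-.5),z).round(4)
print("inner",A(250,432),A(38,203),B(313,267),B(497,474),"top edge B in/out",B(420,277),B(420,263),"bottom in/out",B(430,470),B(430,485))
goto((.4627,.331,.022),19.7)
E
```

```text
clock: 1.15
tcp_pos: [0.4619, 0.3329, 0.1243]
orientation: [-1.801, -2.573, -0.001]
contact_force: [-0.1, 0.6, 0.3]
grip_width: 0.0849
gripper_force: 0.0
inner [0.6761 0.1715 0.    ] [ 0.6612 -0.0199  0.    ] [0.6791 0.1674 0.    ] [ 0.4797 -0.0123  0.    ] top edge B in/out [0.6717 0.0707 0.    ] [0.6868 0.0723 0.    ] bottom in/out [0.4814 0.0426 0.    ] [0.4678 0.0412 0.    ]
t 1.15 tcp [0.4619 0.3329 0.1243] yaw y 20.01 tz [-3.e-04  7.e-04 -1.e+00] w 0.08490678106118477 F [-0.1  0.6  0.3] | shift [-0.09  0.    4.09] turn 0.04
```

```bash
python3 -m creep '{"rows":[[0,0,1.5,0,0,0,85],[0,0,3,0,0,0,85],[0,0,3.8,0,0,0,85],[0,0,4.1,0,0,0,85],[0,0,4.1,0,0,0,85],[0,0,4.1,0,0,0,20],[0,0,4.1,0,0,0,20],[0,0,4.1,0,0,0,20],[0,0,4.1,0,0,0,20],[0,0,4.1,0,0,0,20]]}' 40
python3 - <<'E'
from h import *
goto((.4627,.331,.022),19.7)
from bench import optics
f=optics.grab_frame("scene");np.savez("scene1.npz",**f);f=optics.grab_frame("side");np.savez("side1.npz",**f)
cv2.imwrite("pics/c.png",np.hstack([cv2.resize(load("scene1")["color"][270:410,330:530],(400,280)),cv2.resize(f["color"][210:350,90:290],(400,280))]))
E
```

```text
clock: 2.4
tcp_pos: [0.4628, 0.3323, 0.0224]
orientation: [1.803, 2.572, 0.002]
contact_force: [-1.1, -0.1, 6.2]
grip_width: 0.0232
gripper_force: 43.1
t 2.4 tcp [0.4628 0.3323 0.0224] yaw y 19.94 tz [ 8.e-04  8.e-04 -1.e+00] w 0.023241122308376425 F [-1.1 -0.1  6.2] | shift [-0.05 -0.02  0.02] turn 0.03
```

View pics/c.png

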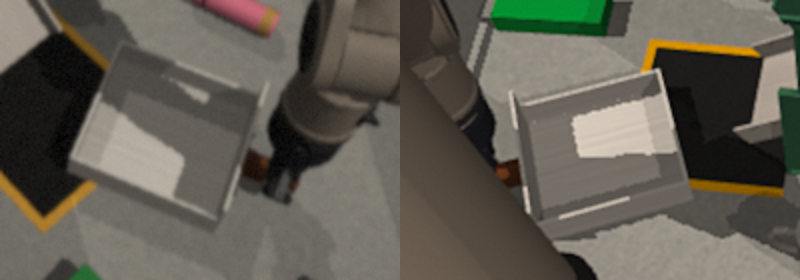

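```bash
python3 - <<'E'
from h import *
D=load("side0")
h=cv2.cvtColor(D["color"],cv2.COLOR_BGR2HSV); mk=cv2.inRange(h,(50,180,100),(75,255,255)); k,_,st,ce=cv2.connectedComponentsWithStats(mk)
for i in range(1,k):
    if st[i,4]>300: x,y,w,hh=st[i,:4]; print(st[i],plane(D,(x,y+hh),.0).round(3),plane(D,(x+w,y+hh),0).round(3))
for p in ((300,313),(277,330),(318,325)): print("tankard",plane(D,p,.085).round(3))
goto((.525,.335,.0224),-4); goto((.593,.29,.0224),-4); goto((.5863,.2087,.0224),-4)
E
```

```text
[136 202  58  20 946] [0.71  0.399 0.   ] [0.715 0.241 0.   ]
tankard [ 0.413 -0.066  0.085]
tankard [ 0.37  -0.018  0.085]
tankard [ 0.385 -0.107  0.085]
t 2.5 tcp [0.4628 0.3323 0.0224] yaw y 19.94 tz [ 7.e-04  8.e-04 -1.e+00] w 0.02330379401934239 F [-0.7  0.2  5.8] | shift [-0.75  2.38  0.  ] turn 2.99
t 2.5 tcp [0.4628 0.3323 0.0224] yaw y 19.94 tz [ 7.e-04  8.e-04 -1.e+00] w 0.02330379401934239 F [-0.7  0.2  5.8] | shift [-3.37  4.32  0.  ] turn 2.99
t 2.5 tcp [0.4628 0.3323 0.0224] yaw y 19.94 tz [ 7.e-04  8.e-04 -1.e+00] w 0.02330379401934239 F [-0.7  0.2  5.8] | shift [-6.33  2.96 -0.  ] turn 2.99
```

```bash
python3 -m creep '{"rows":[[-0.1,0.4,0,0,0,0.5,20],[-0.3,1,0,0,0,1.2,20],[-0.55,1.7,0,0,0,2.1,20],[-0.8,2.4,0,0,0,2.8,20],[-1.6,3.0,0,0,0,3,20],[-2.4,3.6,0,0,0,3,20],[-3.0,4.05,0,0,0,3,20],[-3.35,4.3,0,0,0,3,20],[-3.35,4.3,0,0,0,3,20],[-3.35,4.3,0,0,0,3,20]]}'
python3 - <<'E'
from h import *
from bench import optics
f=optics.grab_frame("scene");np.savez("scene2.npz",**f);g=optics.grab_frame("side");np.savez("side2.npz",**g)
goto((.5863,.2087,.0224),-4)
cv2.imwrite("pics/d.png",np.hstack([cv2.resize(f["color"][250:410,290:490],(400,320)),cv2.resize(g["color"][190:350,90:290],(400,320))]))
E
```

```text
clock: 3.75
tcp_pos: [0.5931, 0.2896, 0.0224]
orientation: [2.298, 2.14, 0.003]
contact_force: [3.1, -1.2, 5.1]
grip_width: 0.0235
gripper_force: 43.0
t 3.85 tcp [0.5931 0.2897 0.0224] yaw y -4.05 tz [ 0.0024 -0.     -1.    ] w 0.023453354413634057 F [ 3.1 -0.5  4.8] | shift [-3.25 -0.04 -0.  ] turn -0.01
```

View pics/d.png

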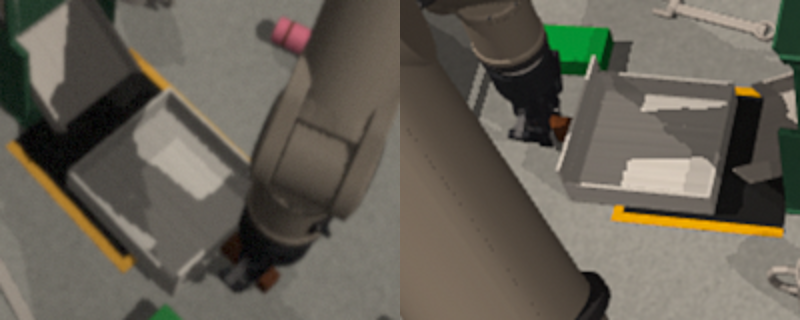

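The pan is gripped and square to the mat, with its front rim at about (257,232) and (247,296) in the side view. I'll slide it in under the lip.

```bash
python3 -m creep '{"rows":[[-0.4,0,0,0,0,0,20],[-1,0,0,0,0,0,20],[-1.6,0,0,0,0,0,20],[-2.2,0,0,0,0,0,20],[-2.7,0,0,0,0,0,20],[-3.05,0,0,0,0,0,20],[-3.25,0,0,0,0,0,20],[-3.25,0,0,0,0,0,20],[-3.25,0,0,0,0,0,20]]}'
python3 - <<'E'
from h import *
from bench import optics
f=load("side2"); a,b=plane(f,(257.5,232.5),.044),plane(f,(247.5,296),.044); print(a,b,yaw(a-b))
f=optics.grab_frame("scene");np.savez("scene3.npz",**f);g=optics.grab_frame("side");np.savez("side3.npz",**g)
goto((.5863,.2087,.0224),-4)
cv2.imwrite("pics/e.png",np.hstack([cv2.resize(f["color"][220:400,280:480],(400,360)),cv2.resize(g["color"][190:370,130:330],(400,360))]))
E
```

```text
clock: 4.97
tcp_pos: [0.5862, 0.2101, 0.0224]
orientation: [-2.297, -2.142, -0.002]
contact_force: [0.2, 2.4, 7.2]
grip_width: 0.0236
gripper_force: 43.3
[0.65592646 0.05735007 0.044     ] [0.47211765 0.0624316  0.044     ] -1.5835797435738985
t 5.075 tcp [0.5862 0.2101 0.0224] yaw y -4.0 tz [ 7.0e-04  1.4e-03 -1.0e+00] w 0.02343211098170476 F [0.3 2.  7.9] | shift [-0.05  0.01 -0.  ] turn -0.0
```

View pics/e.png

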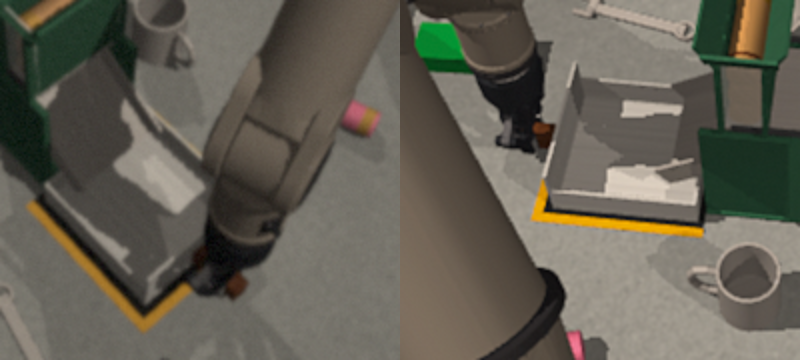

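```bash
python3 -m creep '{"rows":[[0,0,0,0,0,0,55],[0,0,0,0,0,0,55],[0,0,0,0,0,0,55],[0,0,-0.4,0,0,0,55],[0,0,-1.2,0,0,0,55],[0.2,0,-3,0,0,0,55],[0.4,0,-5.5,0,0,0,55],[0.4,0,-8,0,0,0,55],[0.4,0,-10.5,0,0,0,55],[0.4,0,-13,0,0,0,55]]}'
python3 -m creep '{"rows":[[0,0,-1.5,0,0,-1,40],[0,0,-2.2,0,0,-2.2,40],[0,0,-2.2,0,0,-3.5,40],[0,0,-2.2,0,0,-4.8,40],[0,0,-2.2,0,0,-6,40],[0,0,-2.2,0,0,-7.3,40],[0,0,-2.2,0,0,-8.6,40],[0,0,-2.2,0,0,-10,40],[0,0,-2.2,0,0,-11.2,40],[0,0,-2.2,0,0,-11.2,40]]}'
python3 - <<'E'
from h import *
from bench import optics
g=optics.grab_frame("side");np.savez("side4.npz",**g)
f=optics.grab_frame("scene");np.savez("scene4.npz",**f)
goto((.558,-.191,.40),86); print(state()[0]["joints"])
cv2.imwrite("pics/f.png",np.hstack([cv2.resize(f["color"][200:380,280:480],(400,360)),cv2.resize(g["color"][170:330,230:430],(400,320),interpolation=cv2.INTER_CUBIC)[:,:] if 0 else cv2.resize(g["color"][150:330,190:390],(400,360))]))
for n,f in (("D0",load("side0")),("D",g)):
    h=cv2.cvtColor(f["color"],cv2.COLOR_BGR2HSV); mk=cv2.inRange(h,(0,190,60),(5,255,255))|cv2.inRange(h,(175,190,60),(180,255,255))
    k,_,st,ce=cv2.connectedComponentsWithStats(mk)
    for i in range(1,k):
        if st[i,4]>50:
            x,y,w,hh=st[i,:4]; print(n,st[i],"top rim",[plane(f,p,.231).round(4) for p in ((x+w/2,y),(x,y+2),(x+w,y+2))])
E
```

```text
clock: 6.32
tcp_pos: [0.5865, 0.2182, 0.3507]
orientation: [2.299, 2.14, 0.003]
contact_force: [0.1, 0.9, 0.7]
grip_width: 0.055
gripper_force: 0.0
clock: 7.58
tcp_pos: [0.5867, 0.2182, 0.4031]
orientation: [0.126, 3.138, 0.001]
contact_force: [-1.0, 0.4, 0.9]
grip_width: 0.04
gripper_force: 0.0
t 7.675 tcp [0.5868 0.2184 0.4026] yaw y 85.3 tz [ 1.e-03  3.e-04 -1.e+00] w 0.04035304719830632 F [0.5 0.2 0.1] | shift [ -0.19 -16.41   0.1 ] turn -0.09
[-0.58553527  0.29388607  0.1720249   1.46347069 -0.05034858  1.38752776
  1.07723174]
D0 [354 213  10  34 226] top rim [array([ 0.5853, -0.1894,  0.231 ]), array([ 0.5794, -0.1784,  0.231 ]), array([ 0.5802, -0.2001,  0.231 ])]
D [354 213  10  34 221] top rim [array([ 0.5853, -0.1894,  0.231 ]), array([ 0.5794, -0.1784,  0.231 ]), array([ 0.5802, -0.2001,  0.231 ])]
```

View pics/f.png

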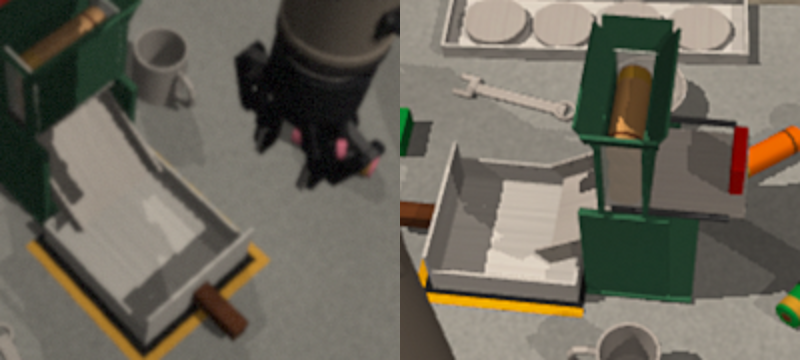

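```bash
python3 -m creep '{"rows":[[0,-0.8,0,0,0,0,40],[0,-2.4,0,0,0,-0.1,40],[0,-4.6,0,0,0,-0.1,40],[0,-6.9,0,0,0,-0.1,40],[0,-9.2,0,0,0,-0.1,40],[-0.1,-11.5,0,0,0,-0.1,40],[-0.2,-13.7,0,0,0,-0.1,40],[-0.2,-15.4,0,0,0,-0.1,40],[-0.2,-16.4,0,0,0,-0.1,40],[-0.2,-16.4,0,0,0,-0.1,40]]}'
python3 - <<'E'
from h import *
goto((.557,-.190,.201),86)
E
```

```text
clock: 8.93
tcp_pos: [0.5583, -0.1942, 0.4019]
orientation: [-0.112, -3.139, 0.002]
contact_force: [0.3, -0.1, 0.8]
grip_width: 0.0399
gripper_force: 0.0
t 8.925 tcp [ 0.5583 -0.1942  0.4019] yaw y 85.92 tz [-2.0e-04 -1.1e-03 -1.0e+00] w 0.03994418894989562 F [ 0.3 -0.1  0.8] | shift [0.06 0.17 8.03] turn -0.01
```

Now I'll go down, then check alignment before closing.

```bash
python3 -m creep '{"rows":[[0,0.1,1,0,0,0,40],[0.1,0.2,3,0,0,0,40],[0.1,0.2,4.6,0,0,0,40],[0.1,0.2,5.4,0,0,0,40],[0.1,0.2,5.4,0,0,0,40]]}'
python3 - <<'E'
from h import *
from bench import optics
f=optics.grab_frame("wrist"); g=optics.grab_frame("side")
goto((.557,-.190,.201),86)
cv2.imwrite("pics/g.png",np.hstack([cv2.resize(f["color"],(440,330)),cv2.resize(g["color"][150:330,270:460],(350,330))]))
E
```

```text
clock: 9.55
tcp_pos: [0.5568, -0.1839, 0.2652]
orientation: [-0.099, -3.137, -0.001]
contact_force: [-0.2, 0.7, 0.3]
grip_width: 0.0403
gripper_force: 0.0
t 9.65 tcp [ 0.5583 -0.1847  0.2676] yaw y 86.36 tz [ 1.1e-03  1.0e-04 -1.0e+00] w 0.039810070625220434 F [ 0.4 -1.  -0. ] | shift [ 0.04 -0.21  2.66] turn 0.05
```

View pics/g.png

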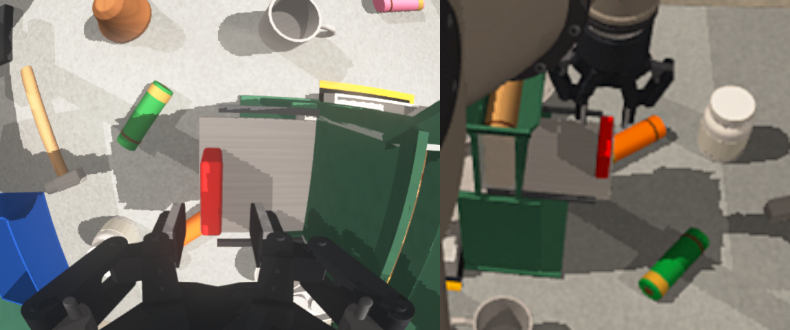

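```bash
python3 -m creep '{"rows":[[0,-0.2,0.4,0,0,0,40],[0,-0.2,1.2,0,0,0,40],[0,-0.2,2.2,0,0,0,40],[0,-0.2,2.65,0,0,0,40],[0,-0.2,2.65,0,0,0,40],[0,-0.2,2.65,0,0,0,12],[0,-0.2,2.65,0,0,0,12],[0,-0.2,2.65,0,0,0,12],[0,-0.2,2.65,0,0,0,12],[0,-0.2,2.65,0,0,0,12]]}' 40
python3 - <<'E'
from h import *
goto((.557,-.190,.201),86)
E
```

```text
clock: 10.9
tcp_pos: [0.5582, -0.1903, 0.2015]
orientation: [0.101, 3.138, 0.0]
contact_force: [-1.0, 1.3, 6.8]
grip_width: 0.0154
gripper_force: 39.8
t 10.9 tcp [ 0.5582 -0.1903  0.2015] yaw y 86.31 tz [ 2.e-03  1.e-04 -1.e+00] w 0.015381583057896994 F [-1.   1.3  6.8] | shift [0.05 0.01 0.02] turn 0.04
```

```bash
python3 -m creep '{"rows":[[0,-0.2,0,0,0,0,12],[0,-0.6,0,0,0,0,12],[0,-1.1,0,0,0,0,12],[0,-1.6,0,0,0,0,12],[0,-2,0,0,0,0,12],[0,-2.2,0,0,0,0,12],[0,-2.2,0,0,0,0,12],[0,-2.2,0,0,0,0,12],[0,-2.2,0,0,0,0,12],[0,-2.2,0,0,0,0,12]]}'
python3 -m creep '{"rows":[[0,0,0,0,0,0,12],[0,0,0,0,0,0,12],[0,0,0,0,0,0,12],[0,0,0,0,0,0,12],[0,0,0,0,0,0,12],[0,0,0,0,0,0,12],[0,0,0,0,0,0,12],[0,0,0,0,0,0,12],[0,0,0,0,0,0,12],[0,0,0,0,0,0,12]]}'
python3 -m creep '{"rows":[[0,0,0,0,0,0,12],[0,0,0,0,0,0,12],[0,0,0,0,0,0,12],[0,0,0,0,0,0,12],[0,0,0,0,0,0,12],[0,0,0,0,0,0,12],[0,0,0,0,0,0,12],[0,0,0,0,0,0,12],[0,0,0,0,0,0,12],[0,0,0,0,0,0,12]]}'
python3 - <<'E'
from h import *
from bench import optics
f=optics.grab_frame("scene"); g=optics.grab_frame("side")
goto((.5582,-.1903,.2015),86)
cv2.imwrite("pics/i.png",np.hstack([cv2.resize(f["color"][170:380,260:470],(400,400)),cv2.resize(g["color"][150:350,190:390],(400,400))]))
E
```

```text
clock: 12.15
tcp_pos: [0.5541, -0.2461, 0.2015]
orientation: [0.102, 3.139, -0.001]
contact_force: [-1.8, 0.2, 6.3]
grip_width: 0.0155
gripper_force: 39.7
clock: 13.4
tcp_pos: [0.5541, -0.2461, 0.2015]
orientation: [0.102, 3.139, -0.001]
contact_force: [-2.5, -0.1, 6.9]
grip_width: 0.0158
gripper_force: 39.7
clock: 14.65
tcp_pos: [0.5541, -0.2461, 0.2015]
orientation: [0.102, 3.139, -0.001]
contact_force: [-2.9, -0.8, 6.8]
grip_width: 0.0157
gripper_force: 39.7
t 14.75 tcp [ 0.5541 -0.2461  0.2015] yaw y 86.27 tz [ 1.2e-03 -9.0e-04 -1.0e+00] w 0.015203487370462166 F [-1.9 -0.3  6.6] | shift [-0.02  2.24 -0.  ] turn 0.03
```

View pics/i.png

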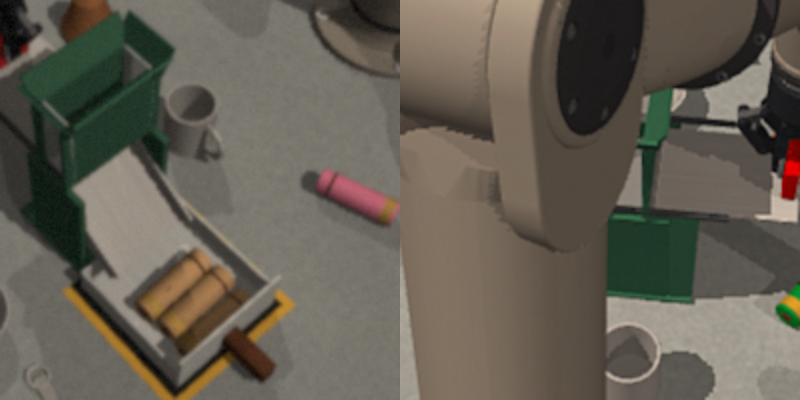

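All three handles lie side by side in the pan, around (195,300) in the left crop. Now I'll push the gate shut until I feel the stop.

```bash
python3 -m creep '{"rows":[[0,0.2,0,0,0,0,12],[0,0.6,0,0,0,0,12],[0,1.1,0,0,0,0,12],[0,1.6,0,0,0,0,12],[0,2,0,0,0,0,12],[0,2.2,0,0,0,0,12],[0,2.25,0,0,0,0,12],[0,2.25,0,0,0,0,12]]}'
python3 -m creep '{"rows":[[0,0.05,0,0,0,0,12],[0,0.1,0,0,0,0,12],[0,0.1,0,0,0,0,12]]}'
python3 -c "
from h import *
goto((.5582,-.1903,.2015),86)"
```

```text
clock: 15.75
tcp_pos: [0.5583, -0.1894, 0.2015]
orientation: [0.101, 3.138, -0.001]
contact_force: [-0.9, -1.1, 7.2]
grip_width: 0.0156
gripper_force: 40.1
clock: 16.12
tcp_pos: [0.5584, -0.188, 0.2015]
orientation: [0.103, 3.137, -0.003]
contact_force: [0.3, -3.8, 5.5]
grip_width: 0.0156
gripper_force: 39.8
t 16.125 tcp [ 0.5584 -0.188   0.2015] yaw y 86.25 tz [ 0.0024 -0.0019 -1.    ] w 0.015596316923690283 F [ 0.3 -3.8  5.5] | shift [ 0.   -0.09 -0.  ] turn 0.03
```

```bash
python3 -m creep '{"rows":[[0,0.05,0,0,0,0,12],[0,0.1,0,0,0,0,12],[0,0.1,0,0,0,0,12]]}' | grep -E "pos|force"
python3 -m creep '{"rows":[[0,0.04,0,0,0,0,12],[0,0.08,0,0,0,0,12],[0,0.08,0,0,0,0,12]]}' | grep -E "pos|force"
```

```text
tcp_pos: [0.5584, -0.188, 0.2015]
contact_force: [1.7, -10.4, 3.1]
gripper_force: 39.5
tcp_pos: [0.5584, -0.1879, 0.2016]
contact_force: [2.2, -15.7, 0.7]
gripper_force: 39.6
```

```bash
python3 -m creep '{"rows":[[0,-0.1,0,0,0,0,12],[0,-0.14,0,0,0,0,12],[0,-0.14,0,0,0,0,40],[0,-0.14,0,0,0,0,40],[0,-0.14,0,0,0,0,40],[0,-0.14,-0.5,0,0,0,40],[0,-0.14,-2,0,0,0,40],[0,-0.14,-4,0,0,0,40],[0,-0.14,-5.5,0,0,0,40],[0,-0.14,-6,0,0,0,40]]}'
python3 - <<'E'
from h import *
from bench import optics
f=optics.grab_frame("scene"); g=optics.grab_frame("side")
goto((.5582,-.19,.2015),86)
cv2.imwrite("pics/j.png",np.hstack([cv2.resize(f["color"][170:380,260:470],(400,400)),cv2.resize(g["color"][150:350,190:390],(400,400))]))
h=cv2.cvtColor(g["color"],cv2.COLOR_BGR2HSV); mk=cv2.inRange(h,(0,190,60),(5,255,255))|cv2.inRange(h,(175,190,60),(180,255,255))
k,_,st,ce=cv2.connectedComponentsWithStats(mk); print([list(s) for s in st[1:] if s[4]>40],"start was 354 213 10 34")
E
```

```text
clock: 18.12
tcp_pos: [0.5587, -0.1859, 0.3538]
orientation: [0.1, 3.135, -0.001]
contact_force: [-0.3, 0.1, -1.2]
grip_width: 0.04
gripper_force: 0.0
t 18.225 tcp [ 0.5583 -0.1856  0.3518] yaw y 86.34 tz [ 2.7e-03 -3.0e-04 -1.0e+00] w 0.03987981529699852 F [-0.9 -0.1 -0. ] | shift [ 0.01 -0.17  6.01] turn 0.04
[[np.int32(354), np.int32(213), np.int32(10), np.int32(34), np.int32(222)]] start was 354 213 10 34
```

View pics/j.png

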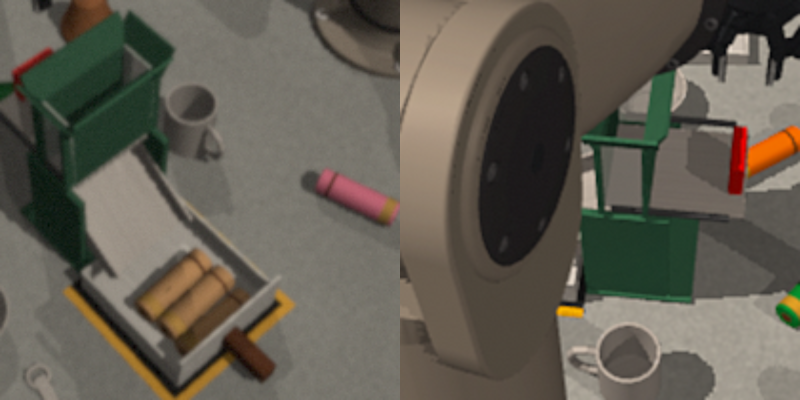

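The gate has been felt shut against its stop and released. The handles rest in the pan, the pan is in place, and the arm is clear.

```bash
python3 -c "
from bench import r
print(r.hand_in())"
```

```text
the job is handed in; nothing more can be done
None
```

The job is handed in, though no verdict came back: the pan is square on its mat with its lug away from the hopper, all three handles lie in it, and the gate is pushed shut to its stop, at about 18 s of the 53 s allowed.

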